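# Dock the vial-warmer carriage and kick its brake on

## Robot

A 6-joint arm with a two-finger parallel gripper is mounted at the origin on a cart in front of the work surface, level with it; the furniture and walls round the work are solid. World frame = base frame: x ahead of the robot, y to its left, z up, the work surface at z = 0. Lengths are in m, angles in rad, forces in N, time in s.
With the tool pointing down it reaches from about 0.225 to 0.875 m from the base axis. Payload 3.4 kg.
Tool frame: the origin (TCP) lies on the centre line of the jaws, within the pads' length; the fingertips stand 17 mm ahead of it and the grasp point (between the pads) lies 2 mm behind it; z points along the fingers, y is the line along which they close (so a half turn about z gives the same grasp; the last joint's range is limited). The gripper opens to 85 mm and grips with 20 to 120 N. Pads are 22 mm wide; open, the fingers measure 114 mm over their backs; the gripper's body (76 mm by 85 mm) begins 54 mm behind the grasp point. The pads swing forward as they close: fully open they stand 13 mm farther back than shut.
Start: joints at [1.113, 0.276, 1.505, -0, 1.361, -0.121], TCP at [0.19, 0.543, 0.248] pointing down, gripper open.
Joint ranges: [-2.89, 2.89], [-0.75, 2.08], [0.22, 2.7], [-1.18, 4.32], [0.11, 2.71], [-2.7, 2.7]. Speed limits (rad/s): [2.57, 2.57, 3.14, 3.14, 3.14, 3.14].

## Interface

Orientations are given as a unit quaternion [w, x, y, z].
In Python, from rig import manip gives the robot as it stands.
- The arm moves only by the tool move_arm, never from a script. Its argument "steps" is one flat list of numbers, 7 for each row, row after row: the turn, a rotation vector about the world's x, y, z normalised to -1 to 1, where 1 is 360 degrees, then the shift along the world's x, y, z normalised to -1 to 1, where 1 is 1 m, then the opening, from -1 (shut) to 1 (fully open). A call has exactly 10 rows; each row is the pose to reach, as a shift and turn from the pose commanded when the call began, turning the shorter way round; what a row does not reach only later rows make up. A row lasts 1/10 s, in which the tool goes at most 50 mm and 8.59 degrees, less where a joint would pass 70% of its speed; a pose out of reach is approached as far as the arm can. A call with a number of a shift or a turn outside -1 to 1 is refused whole. A call with a gripper value outside its range is refused whole. The fingers move at their own pace and stop on an object; "squeeze" is the grip in N (left out, the last holds). Time passes only in rows, so rows that repeat a pose let the fingers close, or fill a call up. It gives the time, the measured TCP pose, the force, the opening and the grip force at its end, in the units of the state.
- manip.get_state(): the state, without advancing time (a new reading comes with each control period).
- manip.get_image(name): name is "scene" or "top" or "wrist"; returns a dict with "pixels" (420x560x3 uint8, blue, green, red), "fx", "fy", "cx", "cy" (pixels), "D" ([k1, k2, p1, p2, k3] as OpenCV has them; the pictures are not rectified), "R" (3x3) and "t" (3): a world point X has camera coordinates R X + t. Camera axes: x right, y down, z forward; pixel columns grow to the right and rows downward; lengths in m; the calibration is good to about 2 mm. A picture is of the moment at which its call begins. There is no depth.
- manip.sign_off(): hands the job in; it is judged then, once.
The state is a dict: "clock": time; "qpos": joint angles; "qd": joint speeds; "effort": joint torques, N m; "position": TCP position; "ee_rot": TCP orientation; "contact_force": force on the tool from outside, world axes, zero at the start; "moment": the same for the moment, N m; "width": finger opening in m; "gripper_force": force on a finger pad.
Only numpy, scipy, OpenCV 4.12 (cv2) and the standard library are available. Lean on these libraries where they do the work, as an engineer would, in place of code of your own. Each camera call takes 0.05 s, during which the arm holds its last target. There are 200 camera calls.

## Task

The vial-warming carriage is parked on its rails with the brake on. Flick the brake lever at its back fully up, run the carriage gently forward onto the power dock until you feel its contact strip right home against the rubber buffers, and only then, while holding it there so that the sprung contact pins cannot push it back off, kick the lever fully down to its stop again. Do not drag the carriage with the brake on, do not press the dock harder than 15 N, and leave the things standing round it where they are.

Things in the scene. Friction and masses are not known exactly. Their poses are not given: they have to be found in the camera images.
- base: bed of the shuttle: grey plate 335 x 112 x 8 mm fixed on the table (place and yaw vary), with two steel rails (tops 16 mm above the table) and a dark brake strip between them. Origin: on the table under the bed's middle. x axis: along the rails toward the dock (the way the carriage must go), y: across, z: up.
- carriage (a joint): travel of the vial carriage along the bed's +x in m, 0 = rear end. Aluminium deck on rollers, 120 x 100 mm, deck top 42 mm above the table, with a block of four stoppered vials (tops at 104 mm). Rolls with about 1 N when the brake is off; the brake holds it against about 30 N.
- contact_strip (a point): middle of the front face of the flat black contact strip on the carriage's dock end (84 mm wide, 22 to 44 mm above the table): this face meets the dock. It moves with the carriage.
- lever_pivot (a point): point on the brake lever's hinge axis, at the carriage's rear end on the bed's centre line, 46 mm above the table; the axis runs along the bed's y. It moves with the carriage.
- brake_lever (a joint): brake lever angle in rad: 0 = fully down on its stop (brake on; starts there), 0.80 = fully up (off); lifting the tread increases it. The tread points to the bed's -x, 0.07 rad above level at 0 and 0.87 rad at 0.80. An over-centre spring holds it at either stop: about 4 N at the tread to start it either way; near 0.4 it snaps over, and below about 0.4 the brake grips.
- tread (a point): middle of the lever's tread, 60 mm from the hinge axis: dark steel U-section pedal, 34 to 80 mm from the axis, 30 mm wide across the bed's y, side flanges 12 mm deep, rubber ribs on top, 9 mm upturned end lip. About 50 mm above the table when down, 92 mm when up. Free at both sides: may be pinched across its width from above, hooked under its end or pressed.
- dock: power dock: dark steel foot on the bed, origin under its middle, 8 mm above the table, axes as the bed's. The black head on it is clamped up to 15 mm nearer or farther along x, not measured. In mid place its sprung pin tips are at x = -43 mm, its two rubber buffers at x = -36.5 mm. The pins push back with 2.5 N at first touch, 6 N at the buffers; the buffers yield 1 mm per 6 N more. Limit 15 N.
- dropper_tall: bystander: tall dropper bottle (29 mm across, 80 mm high), loose beside the bed; origin at the centre of its underside. Not to be disturbed.
- dropper_small: bystander: shorter dropper bottle (27 mm across, 74 mm high), loose beside the bed; origin at the centre of its underside. Not to be disturbed.
- lab_timer: bystander: flat white laboratory timer (66 x 66 x 19 mm), loose beside the bed; origin at the centre of its underside. Not to be disturbed.
- pipette_bulb: bystander: rubber pipette bulb lying on its side (70 x 49 x 49 mm), loose beside the bed; origin at the centre of its underside. Not to be disturbed.

How it is judged:
On the way, in this order (a step that is already met when the one before it is completed fails the run):
1. the brake lever is flicked up (over 0.65 rad) (value of joint brake_lever above 0.65 rad), for 0.1 s.
2. the carriage is home on the dock (pins and buffers pressed with more than 5.5 N), with the lever still up (over 0.5 rad) (contact force between dock and anything else above 5.5 N and value of joint brake_lever above 0.5 rad), for 0.1 s.
At the end, for the whole second after the job is handed in: the carriage stands still on the dock against pins and buffers, still pressing them with more than 5 N (strip within 1.5 mm of the buffers) and the brake lever is down on its stop (under 0.08 rad) (contact force between dock and anything else above 5 N and value of joint brake_lever below 0.08 rad and velocity of joint carriage between -0.005 and 0.005 m/s); the robot touches nothing.
It fails at once if the dock is pressed with more than 15 N (contact force between dock and anything else above 15 N).
It fails at once if the carriage is dragged (over 30 mm/s) with the brake on (lever under 0.2 rad) (value of joint brake_lever below 0.2 rad and (velocity of joint carriage above 0.03 m/s or velocity of joint carriage below -0.03 m/s)).
It fails at once if a bystander is shifted by more than 20 mm (distance of any of dropper_tall, dropper_small, lab_timer, pipette_bulb from where it was at the start of the episode above 0.02 m).
It also fails if it takes over 67 s, if anything falls off the work surface, if the arm or the gripper's body presses on something with over 40 N, if the wrist force passes 120 N, or if a joint passes its speed limit or range.

## Working session

There is one attempt and no reset: what is moved stays moved. The work goes in short steps, Python scripts to look and compute and a tool call to move; the robot and the scene stay as the last step left them, time stands still between calls to the robot, and variables do not carry over. Pictures are saved under pics/ and viewed, at most 10 in all, crops included, and the job is handed in when it is done.

Besides the shell and the picture viewer there is one more tool, called after "Request:" as name(argument=value, ...) on one line, values as JSON. move_arm: Moves the arm, as the interface text tells. Scaled input: -1 to 1 covers 1 m each way for a shift and 360 degrees each way for a turn. Its arguments: {"type":"object","properties":{"steps":{"type":"array"},"squeeze":{"type":"number"}},"required":["steps"]}

```bash
mkdir -p pics; python3 - <<'E'
from rig import manip
import cv2
s=manip.get_state();print(s)
for n in("scene","top"):
    d=manip.get_image(n);cv2.imwrite(f"pics/{n}0.png",d["pixels"]);print(n,d["fx"],d["cx"],d["cy"],d["D"],d["R"],d["t"])
E
```

```text
{'clock': 0.0, 'qpos': array([ 1.11300271e+00,  2.76619627e-01,  1.50616229e+00,  1.77019896e-06,
        1.36068570e+00, -1.21027982e-01]), 'qd': array([-0.00109175, -0.00104486, -0.00105928,  0.00014663, -0.00147612,
       -0.00201752]), 'effort': array([ 1.15324434e-03, -4.16780233e+01, -2.45801139e+01, -9.56216695e-05,
        1.11334742e-02, -6.71295979e-07]), 'position': array([0.18979593, 0.54223865, 0.24741402]), 'ee_rot': array([-2.68374985e-04,  1.67588369e-01,  9.85856612e-01, -8.98246507e-04]), 'contact_force': array([0.84202332, 0.22834549, 0.09781722]), 'moment': array([-0.02231445,  0.0413916 ,  0.04808287]), 'gripper_force': 0.0, 'width': 0.0854287917217224}
scene 418.6720778686715 277.60432186619306 210.2567020578688 [-0.03986859  0.          0.          0.          0.        ] [[-0.67260598 -0.7399951  -0.00290601]
 [-0.59719293  0.54511903 -0.5883926 ]
 [ 0.43699176 -0.39402094 -0.80857016]] [0.07961959 0.528611   0.52002997]
top 443.74976181078273 281.8609848886734 206.07119847742553 [-0.03456652  0.          0.          0.          0.        ] [[-0.01201936 -0.99934301  0.03419179]
 [-0.99627775  0.00904948 -0.08572482]
 [ 0.08535908 -0.03509488 -0.99573198]] [-0.37172284  0.52338375  0.84711994]
```

View pics/scene0.png

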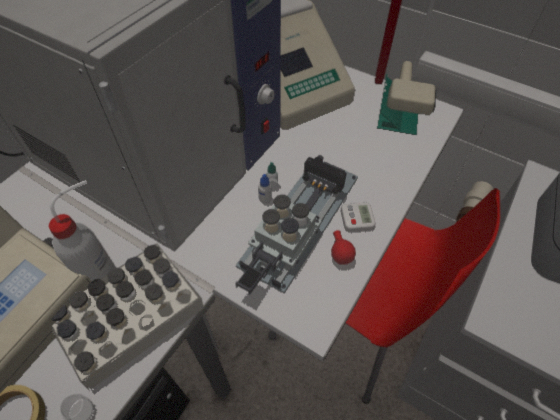

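View pics/top0.png

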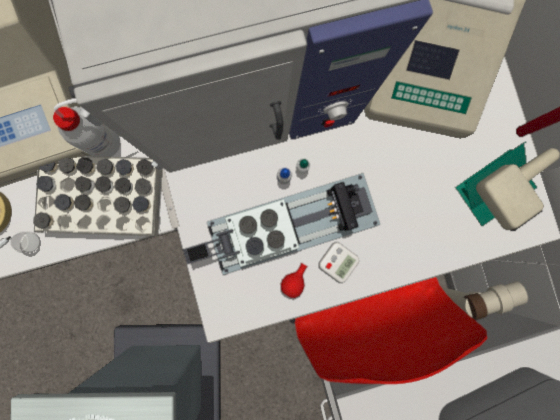

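The top view shows the bed running left to right: tread at about (198,253), vials around (262,232), dock head near (345,207). The bottles are at (285,174) and (303,165), the timer at (339,262) and the bulb at (293,285). Next I'll zoom in to get exact pixels.

```bash
python3 - <<'E'
import cv2
a=cv2.imread("pics/top0.png")[165:300,180:390];cv2.imwrite("pics/top0z.png",cv2.resize(a,None,fx=3.8,fy=3.8,interpolation=cv2.INTER_CUBIC))
E
cat > h.py <<'E'
import numpy as np,cv2
from rig import manip
def ray(d,px):
    K=np.array([[d["fx"],0,d["cx"]],[0,d["fy"],d["cy"]],[0,0,1]])
    n=cv2.undistortPoints(np.array(px,float).reshape(-1,1,2),K,np.array(d["D"],float)).reshape(-1,2)
    R=np.array(d["R"]);c=-R.T@np.array(d["t"])
    return c,np.c_[n,np.ones(len(n))]@R
def on(d,px,z):
    c,v=ray(d,px);return c+v*((z-c[2])/v[:,2])[:,None]
def proj(d,X):
    K=np.array([[d["fx"],0,d["cx"]],[0,d["fy"],d["cy"]],[0,0,1]])
    return cv2.projectPoints(np.array(X,float).reshape(-1,1,3),cv2.Rodrigues(np.array(d["R"]))[0],np.array(d["t"],float),K,np.array(d["D"],float))[0].reshape(-1,2)
E
```

```text
(no output)
```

View pics/top0z.png

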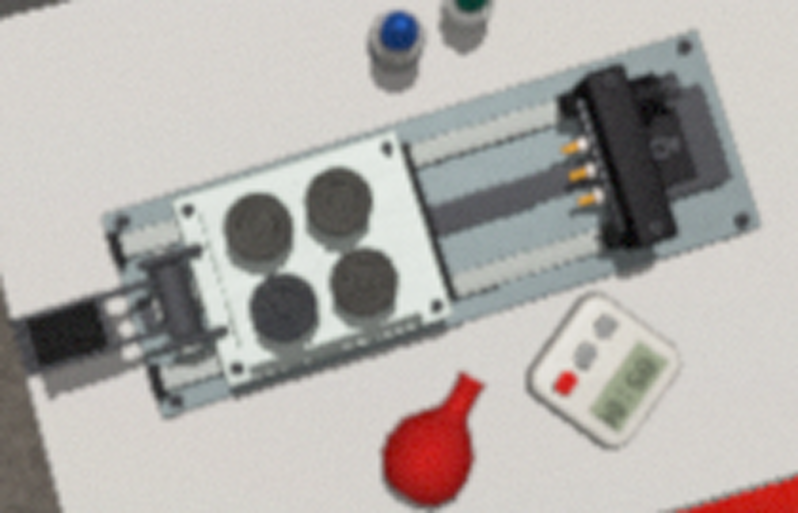

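The zoom shows the bed corners at (103,215), (165,418), (695,30) and (760,225), and the tread's centre near (67,335). The contact strip's front edge runs (408,142)–(453,298), and the pin tips are at about (565,150), (572,175) and (580,200).

```bash
python3 - <<'E'
from h import *
d=manip.get_image("top")
f=lambda p:(np.array(p,float)+.5)/3.8-.5+[180,165]
B=on(d,f([(103,215),(165,418),(695,30),(760,225)]),.008)
o=B.mean(0)[:2];ax=(B[2:].mean(0)-B[:2].mean(0))[:2];yaw=np.arctan2(ax[1],ax[0])
V=on(d,f([(259,230),(339,202),(283,308),(364,285)]),.104)
v=(V[1]+V[3]-V[0]-V[2])[:2];print("bed",o,np.linalg.norm(ax),yaw,"vial yaw",np.arctan2(v[1],v[0]))
R=np.array([[np.cos(yaw),-np.sin(yaw)],[np.sin(yaw),np.cos(yaw)]])
L=lambda X:((X[:,:2]-o)@R*1000).round(1).tolist()
print("B",L(B));print("V",L(V))
print("deck",L(on(d,f([(176,205),(403,130),(232,385),(450,318)]),.042)))
print("strip",L(on(d,f([(408,142),(453,298)]),.044)))
print("tread",L(on(d,f([(25,320),(102,300),(105,355),(30,370),(67,335)]),.052)))
print("pins",L(on(d,f([(565,150),(572,175),(580,200)]),.034)))
print("head",L(on(d,f([(608,68),(672,240)]),.06)))
for n,p,z in(("tall",(400,30),.08),("small",(468,0),.074),("timer",(605,370),.019),("bulb",(430,455),.025)):
    X=on(d,f([p]),z);print(n,X.round(3),L(X))
E
```

```text
bed [ 0.48736137 -0.40170302] 0.3318072410173039 -1.2736160525403213 vial yaw -1.274659401729655
B [[-165.8, 55.7], [-166.0, -55.7], [166.0, 55.2], [165.8, -55.2]]
V [[-87.2, 18.2], [-47.2, 19.4], [-87.4, -20.3], [-47.8, -21.6]]
deck [[-125.2, 46.4], [-3.4, 48.1], [-125.2, -49.1], [-9.9, -50.6]]
strip [[-3.0, 41.3], [-5.4, -41.3]]
tread [[-213.1, 13.4], [-173.7, 11.3], [-180.3, -15.3], [-217.9, -11.1], [-195.4, -0.1]]
pins [[74.2, 13.5], [73.6, 0.1], [73.5, -13.5]]
head [[103.9, 45.4], [107.4, -47.0]]
tall [[ 0.578 -0.382  0.08 ]] [[7.6, 92.5]]
small [[ 0.594 -0.416  0.074]] [[45.0, 97.6]]
timer [[ 0.408 -0.489  0.019]] [[60.6, -101.8]]
bulb [[ 0.366 -0.397  0.025]] [[-40.2, -114.8]]
```

Request:
move_arm(steps=[0, 0, -0.0075, 0.012, -0.038, 0, 0.3, 0, 0, -0.015, 0.024, -0.076, 0, 0.3, 0, 0, -0.0225, 0.036, -0.114, 0, 0.3, 0, 0, -0.03, 0.048, -0.152, 0, 0.3, 0, 0, -0.0375, 0.06, -0.19, 0, 0.3, 0, 0, -0.045, 0.072, -0.228, 0, 0.3, 0, 0, -0.0525, 0.084, -0.266, 0, 0.3, 0, 0, -0.06, 0.096, -0.304, 0, 0.3, 0, 0, -0.0675, 0.108, -0.342, 0, 0.3, 0, 0, -0.075, 0.12, -0.38, 0, 0.3], squeeze=40)

```text
clock: 1.15
position: [0.31, 0.1612, 0.2483]
ee_rot: [0.0, 0.394, 0.919, 0.0]
contact_force: [0.9, -0.6, 0.1]
width: 0.0558
gripper_force: 0.0
```

```bash
cat >> h.py <<'E'
from scipy.spatial.transform import Rotation as Ro
o=np.array([.4874,-.4017]);yaw=-1.274
bx=np.array([np.cos(yaw),np.sin(yaw),0]);by=np.array([-np.sin(yaw),np.cos(yaw),0]);bz=np.array([0,0,1.])
def W(x,y,z): return np.r_[o,0]+x*bx+y*by+z*bz
def Rt(phi):  # tool z down, y along bed y, tilted phi about bed y
    D=np.c_[-bx,by,-bz]; return Ro.from_rotvec(phi*by)*Ro.from_matrix(D)
def cur():
    s=manip.get_state();q=s["ee_rot"];return np.array(s["position"]),Ro.from_quat([q[1],q[2],q[3],q[0]]),s
def delta(P,phi):
    p,r,s=cur();t=(Rt(phi)*r.inv()).as_rotvec()/(2*np.pi)
    print("turn",t.round(4),"shift",(P-p).round(4))
    b=p-np.r_[o,0];print("t",round(s["clock"],2),"bed tcp mm",(np.array([b@bx,b@by,b@bz])*1000).round(1),"F bed",np.round([s["contact_force"]@bx,s["contact_force"]@by,s["contact_force"][2]],2),"w",round(s["width"],4),"gf",s["gripper_force"],"q",np.round(s["qpos"],2))
E
python3 -c "
from h import *
print(bx,by);delta(W(-.195,0,.2),-.5)"
```

```text
[ 0.29245811 -0.95627834  0.        ] [0.95627834 0.29245811 0.        ]
turn [-0.0693 -0.0404 -0.0724] shift [ 0.1204 -0.3764 -0.0483]
t 1.15 bed tcp mm [-590.2   -5.   248.3] F bed [0.84 0.69 0.12] w 0.0558 gf 0.0 q [ 0.28 -0.08  1.91 -0.    1.3  -0.48]
```

Request:
move_arm(steps=[-0.0069, -0.004, -0.0072, 0.011, -0.034, -0.009, 0.3, -0.0139, -0.0081, -0.0145, 0.022, -0.068, -0.018, 0.3, -0.0208, -0.0121, -0.0217, 0.033, -0.102, -0.027, 0.3, -0.0277, -0.0162, -0.029, 0.044, -0.136, -0.036, 0.3, -0.0347, -0.0202, -0.0362, 0.055, -0.17, -0.045, 0.3, -0.0416, -0.0242, -0.0434, 0.066, -0.204, -0.054, 0.3, -0.0485, -0.0283, -0.0507, 0.077, -0.238, -0.063, 0.3, -0.0554, -0.0323, -0.0579, 0.088, -0.272, -0.072, 0.3, -0.0624, -0.0364, -0.0652, 0.099, -0.306, -0.081, 0.3, -0.0693, -0.0404, -0.0724, 0.11, -0.34, -0.09, 0.3])

```text
clock: 2.15
position: [0.4202, -0.1785, 0.158]
ee_rot: [0.199, 0.577, 0.779, -0.148]
contact_force: [-0.3, -0.4, 0.3]
width: 0.0552
gripper_force: 0.0
```

```bash
python3 -c "
from h import *
delta(W(-.215,0,.087),-.5)
d=manip.get_image('wrist');cv2.imwrite('pics/w1.png',d['pixels'])
P=[W(-.195,0,.052),W(-.215,.015,.052),W(-.215,-.015,.052),W(-.167,.056,.008),W(-.167,-.056,.008)]
print(proj(d,P).round(0).tolist())"
```

```text
turn [0.0002 0.     0.0001] shift [ 0.0044 -0.0176 -0.071 ]
t 2.15 bed tcp mm [-233.1    1.   158. ] F bed [ 0.27 -0.36  0.34] w 0.0552 gf 0.0 q [-0.24  0.1   2.11 -0.64  0.77 -0.1 ]
[[270.0, 187.0], [294.0, 163.0], [246.0, 163.0], [342.0, 176.0], [200.0, 176.0]]
```

View pics/w1.png

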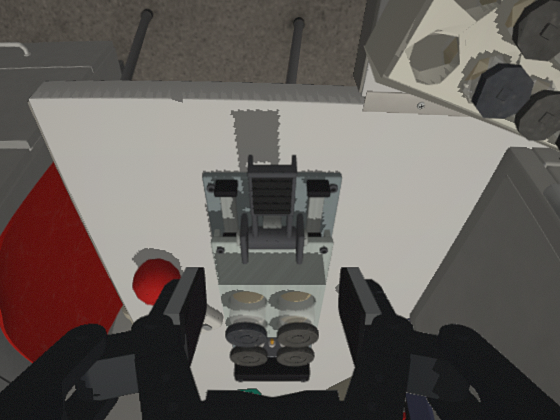

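The wrist view shows the tread centred at about (272,190), against a predicted (270,187), so the fix holds. Descending to straddle it.

Request:
move_arm(steps=[0, 0, 0, 0, 0, -0.02, 0.3, 0, 0, 0, 0, 0, -0.04, 0.3, 0, 0, 0, 0.002, -0.006, -0.052, 0.3, 0, 0, 0, 0.004, -0.012, -0.064, 0.3, 0, 0, 0, 0.006, -0.018, -0.076, 0.3, 0, 0, 0, 0.008, -0.025, -0.089, 0.3, 0, 0, 0, 0.0095, -0.031, -0.102, 0.3, 0, 0, 0, 0.0114, -0.0373, -0.114, 0.3, 0, 0, 0, 0.0114, -0.0373, -0.114, 0.3, 0, 0, 0, 0.0114, -0.0373, -0.114, 0.3])

```text
clock: 3.2
position: [0.4313, -0.2146, 0.0442]
ee_rot: [0.198, 0.576, 0.779, -0.148]
contact_force: [-0.0, 0.7, 0.2]
width: 0.0554
gripper_force: 0.0
```

```bash
python3 -c "
from h import *
delta(W(-.194,0.001,.044),-.5)
d=manip.get_image('wrist');cv2.imwrite('pics/w2.png',d['pixels'])"
```

```text
turn [-0.0001 -0.0003 -0.0001] shift [ 0.0004 -0.0013 -0.0002]
t 3.2 bed tcp mm [-195.4    1.    44.2] F bed [-0.64  0.19  0.16] w 0.0554 gf 0.0 q [-0.32  0.32  2.24 -1.    0.48  0.26]
```

View pics/w2.png

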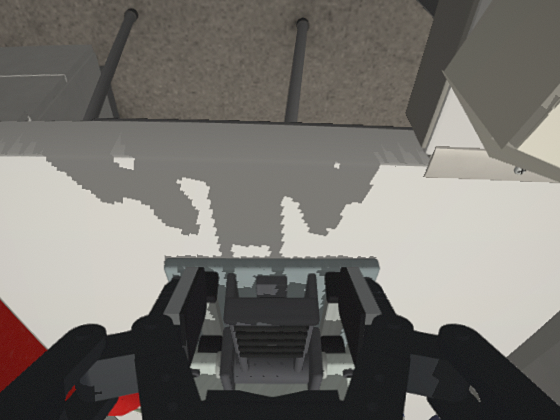

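The tread (about 235–315, 335) lies between the pads, centred. Closing.

Request:
move_arm(steps=[0, 0, 0, 0, 0, 0, 0, 0, 0, 0, 0, 0, 0, -0.3, 0, 0, 0, 0, 0, 0, -0.5, 0, 0, 0, 0, 0, 0, -1, 0, 0, 0, 0, 0, 0, -1, 0, 0, 0, 0, 0, 0, -1, 0, 0, 0, 0, 0, 0, -1, 0, 0, 0, 0, 0, 0, -1, 0, 0, 0, 0, 0, 0, -1, 0, 0, 0, 0, 0, 0, -1], squeeze=35)

```text
clock: 4.25
position: [0.431, -0.2145, 0.0446]
ee_rot: [0.198, 0.576, 0.779, -0.148]
contact_force: [-3.1, 3.3, 6.4]
width: 0.0294
gripper_force: 38.1
```

```bash
python3 -c "
from h import *
p,r,s=cur()
# pivot est: tread mid -195 -> pivot -135, z46 ; arc rows
piv=W(-.1355,.001,.046)
for k in range(1,11):
    a=.08*k;R=Ro.from_rotvec(a*by)
    print(np.r_[a*by/(2*np.pi),R.apply(p-piv)+piv-p].round(4).tolist())
delta(p,0)"
```

```text
[0.0122, 0.0037, 0.0, 0.0, -0.0001, 0.0048]
[0.0244, 0.0074, 0.0, 0.0002, -0.0005, 0.0096]
[0.0365, 0.0112, 0.0, 0.0004, -0.0013, 0.0143]
[0.0487, 0.0149, 0.0, 0.0008, -0.0025, 0.0189]
[0.0609, 0.0186, 0.0, 0.0012, -0.004, 0.0235]
[0.0731, 0.0223, 0.0, 0.0018, -0.0059, 0.0279]
[0.0852, 0.0261, 0.0, 0.0025, -0.0081, 0.0321]
[0.0974, 0.0298, 0.0, 0.0032, -0.0106, 0.0361]
[0.1096, 0.0335, 0.0, 0.0041, -0.0134, 0.0399]
[0.1218, 0.0372, 0.0, 0.005, -0.0164, 0.0434]
turn [ 0.0761  0.0231 -0.0001] shift [0. 0. 0.]
t 4.25 bed tcp mm [-195.5    0.8   44.6] F bed [-4.08 -2.04  6.41] w 0.0294 gf 38.123439236137116 q [-0.32  0.32  2.24 -1.    0.48  0.26]
```

Request:
move_arm(steps=[0.0061, 0.0019, 0, 0, 0, 0.0024, -1, 0.0122, 0.0037, 0, 0, -0.0001, 0.0048, -1, 0.0183, 0.0056, 0, 0.0001, -0.0003, 0.0072, -1, 0.0244, 0.0074, 0, 0.0002, -0.0005, 0.0096, -1, 0.0305, 0.0093, 0, 0.0003, -0.0009, 0.012, -1, 0.0365, 0.0112, 0, 0.0004, -0.0013, 0.0143, -1, 0.0426, 0.013, 0, 0.0006, -0.0019, 0.0166, -1, 0.0487, 0.0149, 0, 0.0008, -0.0025, 0.0189, -1, 0.0487, 0.0149, 0, 0.0008, -0.0025, 0.0189, -1, 0.0487, 0.0149, 0, 0.0008, -0.0025, 0.0189, -1])

```text
clock: 5.25
position: [0.4317, -0.217, 0.0627]
ee_rot: [0.072, 0.592, 0.801, -0.054]
contact_force: [-2.1, -0.1, -1.8]
width: 0.0295
gripper_force: 37.2
```

```bash
python3 -c "
from h import *
p,r,s=cur();delta(p,-.18)"
```

```text
turn [ 0.     -0.0003 -0.0001] shift [0. 0. 0.]
t 5.25 bed tcp mm [-193.     0.7   62.7] F bed [-0.5  -2.05 -1.8 ] w 0.0295 gf 37.2318556118762 q [-0.52  0.29  2.06 -0.2   0.68 -0.67]
```

Request:
move_arm(steps=[0.0122, 0.0037, 0, 0.0004, -0.0015, 0.0046, -1, 0.0244, 0.0074, 0, 0.001, -0.0034, 0.009, -1, 0.0365, 0.0112, 0, 0.0017, -0.0056, 0.0132, -1, 0.0487, 0.0149, 0, 0.0024, -0.0081, 0.0172, -1, 0.0609, 0.0186, 0, 0.0033, -0.0109, 0.021, -1, 0.0731, 0.0223, 0, 0.0042, -0.0139, 0.0245, -1, 0.0761, 0.0232, 0, 0.0045, -0.0148, 0.0254, -1, 0.0761, 0.0232, 0, 0.0045, -0.0148, 0.0254, -1, 0.0761, 0.0232, 0, 0.0045, -0.0148, 0.0254, -1, 0.0761, 0.0232, 0, 0.0045, -0.0148, 0.0254, -1])

```text
clock: 6.25
position: [0.4359, -0.2311, 0.0866]
ee_rot: [-0.128, 0.586, 0.794, 0.094]
contact_force: [1.5, -0.7, -28.6]
width: 0.0294
gripper_force: 37.1
```

```bash
python3 -c "
from h import *
p,r,s=cur();delta(p,.32)
d=manip.get_image('scene');cv2.imwrite('pics/s3.png',cv2.resize(d['pixels'][140:320,200:400],None,fx=3,fy=3,interpolation=2))"
```

```text
turn [ 0.0002 -0.0002 -0.0004] shift [0. 0. 0.]
t 6.25 bed tcp mm [-178.2    0.6   86.6] F bed [  1.09   1.24 -28.58] w 0.0294 gf 37.052588331280276 q [-0.74  0.43  1.76  0.17  1.24 -1.12]
```

View pics/s3.png

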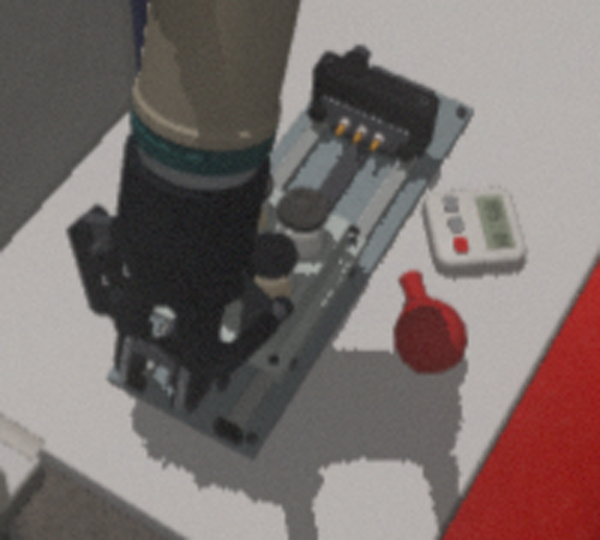

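The scene view shows the gripper holding the raised lever, with everything else undisturbed. Easing the upward press and rolling forward 60 mm.

Request:
move_arm(steps=[0, 0, 0, 0, 0, -0.0015, -1, 0, 0, 0, 0.001, -0.0033, -0.0015, -1, 0, 0, 0, 0.0032, -0.0105, -0.0015, -1, 0, 0, 0, 0.0058, -0.0191, -0.0015, -1, 0, 0, 0, 0.0088, -0.0287, -0.0015, -1, 0, 0, 0, 0.0117, -0.0383, -0.0015, -1, 0, 0, 0, 0.0143, -0.0469, -0.0015, -1, 0, 0, 0, 0.0164, -0.0536, -0.0015, -1, 0, 0, 0, 0.0175, -0.0574, -0.0015, -1, 0, 0, 0, 0.0175, -0.0574, -0.0015, -1])

```text
clock: 7.3
position: [0.4541, -0.291, 0.0866]
ee_rot: [-0.128, 0.587, 0.794, 0.094]
contact_force: [-2.4, -2.6, -26.3]
width: 0.0298
gripper_force: 37.3
```

```bash
python3 -c "
from h import *
p,r,s=cur();delta(p,.32)
d=manip.get_image('top');cv2.imwrite('pics/t4.png',cv2.resize(d['pixels'][165:300,180:390],None,fx=3.8,fy=3.8,interpolation=2))"
```

```text
turn [ 0.0002 -0.     -0.0002] shift [0. 0. 0.]
t 7.3 bed tcp mm [-115.6    0.6   86.6] F bed [  1.78  -3.03 -26.3 ] w 0.0298 gf 37.34061788767576 q [-0.79  0.49  1.64  0.15  1.3  -1.15]
```

View pics/t4.png

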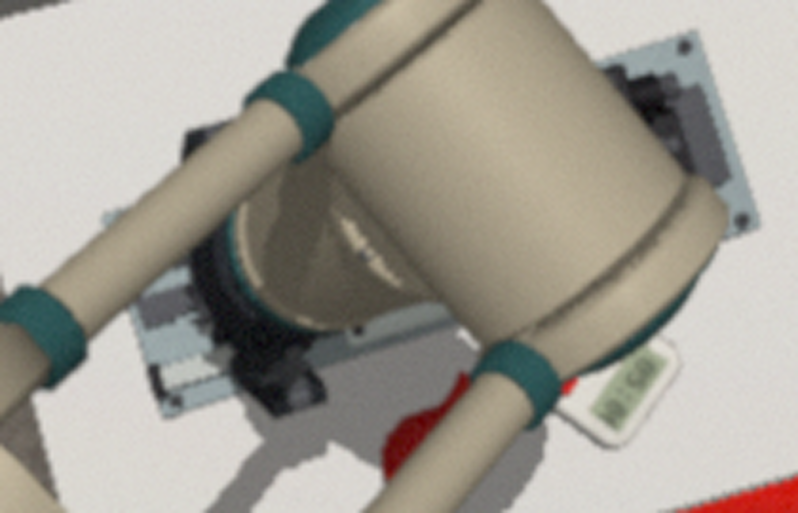

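The arm hides the carriage (about 300–450 px), but the TCP moved 62 mm and the side force is small, so it rolled along. Relieving the upward press.

Request:
move_arm(steps=[0, 0, 0, 0, 0, -0.0003, -1, 0, 0, 0, 0, 0, -0.0006, -1, 0, 0, 0, 0, 0, -0.0009, -1, 0, 0, 0, 0, 0, -0.0012, -1, 0, 0, 0, 0, 0, -0.0015, -1, 0, 0, 0, 0, 0, -0.0015, -1, 0, 0, 0, 0, 0, -0.0015, -1, 0, 0, 0, 0, 0, -0.0015, -1, 0, 0, 0, 0, 0, -0.0015, -1, 0, 0, 0, 0, 0, -0.0015, -1])

```text
clock: 8.35
position: [0.4538, -0.2896, 0.0865]
ee_rot: [-0.128, 0.586, 0.794, 0.094]
contact_force: [-5.2, -2.2, -17.8]
width: 0.0289
gripper_force: 38.2
```

```bash
python3 -c "
from h import *
p,r,s=cur();delta(p,.32);print(s['moment'])"
```

```text
turn [ 0.     -0.0001 -0.0003] shift [0. 0. 0.]
t 8.35 bed tcp mm [-117.1    0.6   86.5] F bed [  0.54  -5.6  -17.8 ] w 0.0289 gf 38.15990685950965 q [-0.79  0.49  1.64  0.15  1.3  -1.15]
[-1.66966436  0.60965197  0.19550914]
```

Request:
move_arm(steps=[0, 0, 0, 0, 0, -0.0005, -1, 0, 0, 0, 0, -0.0008, -0.001, -1, 0, 0, 0, 0.0003, -0.002, -0.0015, -1, 0, 0, 0, 0.0007, -0.0035, -0.002, -1, 0, 0, 0, 0.0012, -0.0052, -0.002, -1, 0, 0, 0, 0.0017, -0.0069, -0.002, -1, 0, 0, 0, 0.0021, -0.0085, -0.002, -1, 0, 0, 0, 0.0024, -0.0096, -0.002, -1, 0, 0, 0, 0.0024, -0.0096, -0.002, -1, 0, 0, 0, 0.0024, -0.0096, -0.002, -1])

```text
clock: 9.35
position: [0.4566, -0.2989, 0.0863]
ee_rot: [-0.128, 0.586, 0.794, 0.095]
contact_force: [-5.7, -1.3, -8.3]
width: 0.0296
gripper_force: 39.2
```

```bash
python3 -c "
from h import *
p,r,s=cur();delta(p,.32);print(s['moment'])"
```

```text
turn [-0.      0.0001 -0.0003] shift [0. 0. 0.]
t 9.35 bed tcp mm [-107.3    0.6   86.3] F bed [-0.45 -5.77 -8.26] w 0.0296 gf 39.20355739071965 q [-0.8   0.5   1.62  0.15  1.31 -1.16]
[-1.18265391  0.7976008   0.17450572]
```

Request:
move_arm(steps=[0, 0, 0, 0.0002, -0.0006, 0, -1, 0, 0, 0, 0.0004, -0.0012, 0, -1, 0, 0, 0, 0.0006, -0.0019, 0, -1, 0, 0, 0, 0.0008, -0.0026, 0, -1, 0, 0, 0, 0.001, -0.0034, 0, -1, 0, 0, 0, 0.0013, -0.0042, 0, -1, 0, 0, 0, 0.0015, -0.005, 0, -1, 0, 0, 0, 0.0018, -0.0057, 0, -1, 0, 0, 0, 0.0018, -0.0057, 0, -1, 0, 0, 0, 0.0018, -0.0057, 0, -1])

```text
clock: 10.35
position: [0.4578, -0.303, 0.0864]
ee_rot: [-0.129, 0.586, 0.794, 0.096]
contact_force: [-5.4, 1.0, -8.3]
width: 0.0293
gripper_force: 39.1
```

```bash
python3 -c "
from h import *
p,r,s=cur();delta(p,.32)"
```

```text
turn [-0.0006 -0.0001 -0.0003] shift [0. 0. 0.]
t 10.35 bed tcp mm [-103.     0.6   86.4] F bed [-2.56 -4.83 -8.27] w 0.0293 gf 39.10607230151072 q [-0.8   0.51  1.61  0.15  1.32 -1.16]
```

Request:
move_arm(steps=[0, 0, 0, 0.0002, -0.0006, 0, -1, 0, 0, 0, 0.0004, -0.0012, 0, -1, 0, 0, 0, 0.0006, -0.0019, 0, -1, 0, 0, 0, 0.0008, -0.0026, 0, -1, 0, 0, 0, 0.001, -0.0032, 0, -1, 0, 0, 0, 0.0012, -0.0038, 0, -1, 0, 0, 0, 0.0012, -0.0038, 0, -1, 0, 0, 0, 0.0012, -0.0038, 0, -1, 0, 0, 0, 0.0012, -0.0038, 0, -1, 0, 0, 0, 0.0012, -0.0038, 0, -1])

```text
clock: 11.35
position: [0.4587, -0.3059, 0.0864]
ee_rot: [-0.13, 0.586, 0.794, 0.096]
contact_force: [-6.0, 3.6, -7.4]
width: 0.0293
gripper_force: 39.0
```

```bash
python3 -c "
from h import *
p,r,s=cur();delta(p,.32)"
```

```text
turn [-0.0009 -0.0002 -0.0003] shift [0. 0. 0.]
t 11.35 bed tcp mm [-100.     0.6   86.4] F bed [-5.21 -4.64 -7.39] w 0.0293 gf 39.035613387823105 q [-0.81  0.51  1.6   0.15  1.32 -1.16]
```

Request:
move_arm(steps=[0, 0, 0, 0.0002, -0.0006, 0, -1, 0, 0, 0, 0.0004, -0.0012, 0, -1, 0, 0, 0, 0.0006, -0.0019, 0, -1, 0, 0, 0, 0.0007, -0.0024, 0, -1, 0, 0, 0, 0.0009, -0.0029, 0, -1, 0, 0, 0, 0.0009, -0.0029, 0, -1, 0, 0, 0, 0.0009, -0.0029, 0, -1, 0, 0, 0, 0.0009, -0.0029, 0, -1, 0, 0, 0, 0.0009, -0.0029, 0, -1, 0, 0, 0, 0.0009, -0.0029, 0, -1])

```text
clock: 12.35
position: [0.4594, -0.308, 0.0864]
ee_rot: [-0.131, 0.586, 0.794, 0.097]
contact_force: [-7.1, 3.8, -8.0]
width: 0.0291
gripper_force: 39.0
```

```bash
python3 -c "
from h import *
p,r,s=cur();delta(p,.32)"
```

```text
turn [-0.0011 -0.0003 -0.0003] shift [0. 0. 0.]
t 12.35 bed tcp mm [-97.8   0.6  86.4] F bed [-5.75 -5.7  -7.99] w 0.0291 gf 38.96844543283805 q [-0.81  0.52  1.6   0.15  1.33 -1.16]
```

Request:
move_arm(steps=[0, 0, 0, 0.0002, -0.0006, 0, -1, 0, 0, 0, 0.0004, -0.0012, 0, -1, 0, 0, 0, 0.0006, -0.0019, 0, -1, 0, 0, 0, 0.0006, -0.0019, 0, -1, 0, 0, 0, 0.0006, -0.0019, 0, -1, 0, 0, 0, 0.0006, -0.0019, 0, -1, 0, 0, 0, 0.0006, -0.0019, 0, -1, 0, 0, 0, 0.0006, -0.0019, 0, -1, 0, 0, 0, 0.0006, -0.0019, 0, -1, 0, 0, 0, 0.0006, -0.0019, 0, -1])

```text
clock: 13.35
position: [0.4596, -0.3087, 0.0864]
ee_rot: [-0.132, 0.586, 0.794, 0.098]
contact_force: [-7.6, 6.2, -7.4]
width: 0.0294
gripper_force: 38.8
```

```bash
python3 -c "
from h import *
p,r,s=cur();delta(p,.32)"
```

```text
turn [-0.0015 -0.0005 -0.0003] shift [0. 0. 0.]
t 13.35 bed tcp mm [-97.1   0.6  86.4] F bed [-8.13 -5.48 -7.37] w 0.0294 gf 38.849691920913756 q [-0.81  0.52  1.59  0.15  1.33 -1.17]
```

Request:
move_arm(steps=[0, 0, 0, 0.0001, -0.0003, 0, -1, 0, 0, 0, 0.0002, -0.0006, 0, -1, 0, 0, 0, 0.0003, -0.0009, 0, -1, 0, 0, 0, 0.0004, -0.0012, 0, -1, 0, 0, 0, 0.0004, -0.0012, 0, -1, 0, 0, 0, 0.0004, -0.0012, 0, -1, 0, 0, 0, 0.0004, -0.0012, 0, -1, 0, 0, 0, 0.0004, -0.0012, 0, -1, 0, 0, 0, 0.0004, -0.0012, 0, -1, 0, 0, 0, 0.0004, -0.0012, 0, -1])

```text
clock: 14.35
position: [0.4596, -0.3089, 0.0864]
ee_rot: [-0.133, 0.586, 0.793, 0.098]
contact_force: [-7.3, 8.6, -6.0]
width: 0.0293
gripper_force: 38.8
```

```bash
python3 -c "
from h import *
p,r,s=cur();delta(p,.32)
piv0=np.array([-.1355+.0985-.0,.001,.046])
# circle check: lever radius/angle of tcp
b=p-np.r_[o,0];print(b@bx,p[2])
# start tcp bed(-195.5,44.6) rel pivot (-60,-1.4); after .8 rotation
c,s_=np.cos(.8),np.sin(.8);v=np.array([-.060,-.0014]);e=np.array([c*v[0]+s_*v[1],-s_*v[0]+c*v[1]]);print('up rel',e)
for k in range(1,11):
    a=-.08*k;w=np.array([np.cos(a)*e[0]+np.sin(a)*e[1],-np.sin(a)*e[0]+np.cos(a)*e[1]])-e
    print(k,np.r_[a*by/(2*np.pi),w[0]*bx+w[1]*bz].round(4).tolist(), 'bed',(w*1000).round(1))
"
```

```text
turn [-0.0019 -0.0006 -0.0003] shift [0. 0. 0.]
t 14.35 bed tcp mm [-96.9   0.6  86.4] F bed [-10.33  -4.52  -5.98] w 0.0293 gf 38.76426770584658 q [-0.81  0.52  1.59  0.15  1.33 -1.17]
-0.09686770586775131 0.08640978418668473
up rel [-0.0428067   0.04206598]
1 [-0.0122, -0.0037, -0.0, -0.0009, 0.0031, -0.0036] bed [-3.2 -3.6]
2 [-0.0244, -0.0074, -0.0, -0.0018, 0.0059, -0.0074] bed [-6.2 -7.4]
3 [-0.0365, -0.0112, -0.0, -0.0026, 0.0084, -0.0114] bed [ -8.8 -11.4]
4 [-0.0487, -0.0149, -0.0, -0.0032, 0.0106, -0.0156] bed [-11.1 -15.6]
5 [-0.0609, -0.0186, -0.0, -0.0038, 0.0124, -0.02] bed [-13. -20.]
6 [-0.0731, -0.0223, -0.0, -0.0043, 0.014, -0.0245] bed [-14.6 -24.5]
7 [-0.0852, -0.0261, -0.0, -0.0046, 0.0151, -0.0292] bed [-15.8 -29.2]
8 [-0.0974, -0.0298, -0.0, -0.0049, 0.0159, -0.0339] bed [-16.6 -33.9]
9 [-0.1096, -0.0335, -0.0, -0.005, 0.0164, -0.0387] bed [-17.1 -38.7]
10 [-0.1218, -0.0372, -0.0, -0.005, 0.0164, -0.0435] bed [-17.2 -43.5]
```

Dock force is about 9 N, so the carriage is home. Starting the kick down in small checked steps.

Request:
move_arm(steps=[-0.0015, -0.0005, 0, 0, 0, -0.0007, -1, -0.003, -0.001, 0, 0, 0, -0.0014, -1, -0.0045, -0.0014, 0, 0, 0, -0.002, -1, -0.006, -0.0018, 0, 0, 0, -0.0027, -1, -0.0075, -0.0023, 0, 0, 0, -0.0034, -1, -0.0091, -0.0028, 0, 0, 0, -0.004, -1, -0.0091, -0.0028, 0, 0, 0, -0.004, -1, -0.0091, -0.0028, 0, 0, 0, -0.004, -1, -0.0091, -0.0028, 0, 0, 0, -0.004, -1, -0.0091, -0.0028, 0, 0, 0, -0.004, -1])

```text
clock: 15.35
position: [0.4594, -0.308, 0.0848]
ee_rot: [-0.11, 0.589, 0.797, 0.081]
contact_force: [-8.6, 9.8, 6.9]
width: 0.0293
gripper_force: 40.5
```

```bash
python3 -c "
from h import *
p,r,s=cur();delta(p,.32);print(s['moment']@by)"
```

```text
turn [ 0.0069  0.0022 -0.0002] shift [0. 0. 0.]
t 15.35 bed tcp mm [-97.8   0.6  84.8] F bed [-11.85  -5.37   6.86] w 0.0293 gf 40.54144098772667 q [-0.8   0.49  1.63  0.13  1.27 -1.15]
2.0140876388509663
```

Request:
move_arm(steps=[-0.002, -0.0006, 0, -0.0002, 0.0006, -0.0007, -1, -0.004, -0.0012, 0, -0.0004, 0.0012, -0.0014, -1, -0.006, -0.0018, 0, -0.0005, 0.0018, -0.002, -1, -0.008, -0.0025, 0, -0.0007, 0.0024, -0.0028, -1, -0.0101, -0.0031, 0, -0.0009, 0.0029, -0.0034, -1, -0.0122, -0.0037, 0, -0.001, 0.0033, -0.004, -1, -0.0122, -0.0037, 0, -0.001, 0.0033, -0.004, -1, -0.0122, -0.0037, 0, -0.001, 0.0033, -0.004, -1, -0.0122, -0.0037, 0, -0.001, 0.0033, -0.004, -1, -0.0122, -0.0037, 0, -0.001, 0.0033, -0.004, -1])

```text
clock: 16.35
position: [0.4585, -0.3049, 0.0809]
ee_rot: [-0.078, 0.592, 0.8, 0.057]
contact_force: [-9.9, 9.3, 10.3]
width: 0.0294
gripper_force: 41.0
```

```bash
python3 -c "
from h import *
p,r,s=cur();delta(p,.32);print(s['moment']@by)"
```

```text
turn [ 0.0193  0.0059 -0.0001] shift [0. 0. 0.]
t 16.35 bed tcp mm [-101.     0.6   80.9] F bed [-11.78  -6.72  10.26] w 0.0294 gf 41.02805770584382 q [-0.77  0.46  1.69  0.1   1.17 -1.12]
1.9350036433410873
```

Request:
move_arm(steps=[-0.003, -0.0009, 0, -0.0002, 0.0006, -0.001, -1, -0.0061, -0.0019, 0, -0.0004, 0.0013, -0.002, -1, -0.0091, -0.0028, 0, -0.0006, 0.002, -0.003, -1, -0.0122, -0.0037, 0, -0.0008, 0.0027, -0.004, -1, -0.0152, -0.0046, 0, -0.001, 0.0034, -0.005, -1, -0.0183, -0.0056, 0, -0.0012, 0.0041, -0.006, -1, -0.0213, -0.0065, 0, -0.0014, 0.0047, -0.007, -1, -0.0244, -0.0074, 0, -0.0016, 0.0053, -0.0081, -1, -0.0244, -0.0074, 0, -0.0016, 0.0053, -0.0081, -1, -0.0244, -0.0074, 0, -0.0016, 0.0053, -0.0081, -1])

```text
clock: 17.35
position: [0.457, -0.3001, 0.0725]
ee_rot: [-0.012, 0.595, 0.804, 0.009]
contact_force: [-9.3, 10.0, 14.7]
width: 0.0296
gripper_force: 41.7
```

```bash
python3 -c "
from h import *
p,r,s=cur();delta(p,.32);print(s['moment']@by)"
```

```text
turn [0.044  0.0134 0.0001] shift [0. 0. 0.]
t 17.35 bed tcp mm [-106.1    0.7   72.5] F bed [-12.25  -5.96  14.72] w 0.0296 gf 41.66532959556207 q [-0.72  0.4   1.8   0.02  0.97 -1.03]
1.6623159270140762
```

Request:
move_arm(steps=[-0.003, -0.0009, 0, -0.0003, 0.0009, -0.0008, -1, -0.0061, -0.0019, 0, -0.0005, 0.0015, -0.002, -1, -0.0091, -0.0028, 0, -0.0006, 0.002, -0.0032, -1, -0.0122, -0.0037, 0, -0.0008, 0.0025, -0.0044, -1, -0.0152, -0.0046, 0, -0.0009, 0.003, -0.0056, -1, -0.0183, -0.0056, 0, -0.0011, 0.0035, -0.0068, -1, -0.0213, -0.0065, 0, -0.0012, 0.0039, -0.008, -1, -0.0244, -0.0074, 0, -0.0013, 0.0043, -0.0091, -1, -0.0244, -0.0074, 0, -0.0013, 0.0043, -0.0091, -1, -0.0244, -0.0074, 0, -0.0013, 0.0043, -0.0091, -1])

```text
clock: 18.35
position: [0.4559, -0.2964, 0.0622]
ee_rot: [0.052, 0.595, 0.801, -0.039]
contact_force: [-8.5, 12.9, 12.6]
width: 0.0294
gripper_force: 41.3
```

```bash
python3 -c "
from h import *
p,r,s=cur();delta(p,.32);print(s['moment']@by)"
```

```text
turn [0.0687 0.0208 0.0005] shift [0. 0. 0.]
t 18.35 bed tcp mm [-109.9    0.6   62.2] F bed [-14.79  -4.33  12.59] w 0.0294 gf 41.33086676825769 q [-0.66  0.36  1.91 -0.11  0.76 -0.87]
1.5577272742968442
```

Request:
move_arm(steps=[-0.003, -0.0009, 0, -0.0004, 0.0012, -0.001, -1, -0.0076, -0.0023, 0, -0.0008, 0.0024, -0.003, -1, -0.0122, -0.0037, 0, -0.0011, 0.0033, -0.0052, -1, -0.0183, -0.0056, 0, -0.0013, 0.004, -0.0076, -1, -0.0244, -0.0074, 0, -0.0015, 0.0046, -0.01, -1, -0.0305, -0.0093, 0, -0.0016, 0.005, -0.0124, -1, -0.0365, -0.0112, 0, -0.0017, 0.0053, -0.0148, -1, -0.0426, -0.013, 0, -0.0018, 0.0056, -0.0172, -1, -0.0487, -0.0149, 0, -0.0018, 0.0057, -0.0193, -1, -0.0487, -0.0149, 0, -0.0018, 0.0057, -0.0193, -1])

```text
clock: 19.35
position: [0.4554, -0.2949, 0.0439]
ee_rot: [0.185, 0.581, 0.781, -0.137]
contact_force: [-8.2, 14.8, 20.0]
width: 0.0295
gripper_force: 43.0
```

```bash
python3 -c "
from h import *
p,r,s=cur();delta(p,.32);print(s['moment']@by)"
```

```text
turn [0.1195 0.0363 0.0008] shift [0. 0. 0.]
t 19.35 bed tcp mm [-111.5    0.6   43.9] F bed [-16.58  -3.54  19.98] w 0.0295 gf 43.03180351154879 q [-0.5   0.36  2.13 -0.83  0.44 -0.07]
1.542478151501112
```

Request:
move_arm(steps=[0, 0, 0, -0.0003, 0.0009, 0, -1, 0, 0, 0, -0.0006, 0.0018, 0, -1, 0, 0, 0, -0.0009, 0.0027, 0, -1, 0, 0, 0, -0.0011, 0.0036, 0, -1, 0, 0, 0, -0.0014, 0.0045, 0, -1, 0, 0, 0, -0.0016, 0.0054, 0, -1, 0, 0, 0, -0.0018, 0.0061, 0, -1, 0, 0, 0, -0.002, 0.0067, 0, -1, 0, 0, 0, -0.002, 0.0067, 0, -1, 0, 0, 0, -0.002, 0.0067, 0, -1])

```text
clock: 20.35
position: [0.4553, -0.2943, 0.0443]
ee_rot: [0.186, 0.581, 0.78, -0.139]
contact_force: [-1.9, -16.9, -4.3]
width: 0.0293
gripper_force: 38.8
```

```bash
python3 -c "
from h import *
p,r,s=cur();delta(p,.32);print(s['moment']@by)"
```

```text
turn [0.1202 0.0361 0.001 ] shift [0. 0. 0.]
t 20.35 bed tcp mm [-112.1    0.8   44.3] F bed [15.65 -6.72 -4.31] w 0.0293 gf 38.839842764718924 q [-0.5   0.36  2.13 -0.84  0.44 -0.06]
-1.3755572836656866
```

Request:
move_arm(steps=[0, 0, 0, 0.0003, -0.0009, 0, -1, 0, 0, 0, 0.0006, -0.0018, -0.0005, -1, 0, 0, 0, 0.0009, -0.0027, -0.001, -1, 0, 0, 0, 0.001, -0.0033, -0.001, -1, 0, 0, 0, 0.001, -0.0033, -0.001, -1, 0, 0, 0, 0.001, -0.0033, -0.001, -1, 0, 0, 0, 0.001, -0.0033, -0.001, -1, 0, 0, 0, 0.001, -0.0033, -0.001, -1, 0, 0, 0, 0.001, -0.0033, -0.001, -1, 0, 0, 0, 0.001, -0.0033, -0.001, -1])

```text
clock: 21.35
position: [0.4554, -0.2946, 0.044]
ee_rot: [0.186, 0.581, 0.78, -0.138]
contact_force: [-6.9, 2.1, 15.6]
width: 0.0295
gripper_force: 42.1
```

```bash
python3 -c "
from h import *
p,r,s=cur();delta(p,.32);print(s['moment']@by)"
```

```text
turn [0.1199 0.0363 0.0011] shift [0. 0. 0.]
t 21.35 bed tcp mm [-111.8    0.7   44. ] F bed [-4.02 -5.96 15.63] w 0.0295 gf 42.05108566573472 q [-0.5   0.36  2.13 -0.84  0.44 -0.06]
0.02371438677255128
```

Request:
move_arm(steps=[0, 0, 0, 0, 0, 0.001, -0.25, 0, 0, 0, 0, 0, 0.001, -0.1, 0, 0, 0, 0, 0, 0.001, 0.1, 0, 0, 0, 0, 0, 0.001, 0.2, 0, 0, 0, 0, 0, 0.001, 0.3, 0, 0, 0, 0, 0, 0.001, 0.3, 0, 0, 0, 0, 0, 0.001, 0.3, 0, 0, 0, 0, 0, 0.001, 0.3, 0, 0, 0, 0, 0, 0.001, 0.3, 0, 0, 0, 0, 0, 0.001, 0.3])

```text
clock: 22.35
position: [0.4548, -0.2923, 0.039]
ee_rot: [0.183, 0.579, 0.783, -0.136]
contact_force: [0.1, 0.8, -0.4]
width: 0.0553
gripper_force: 0.0
```

```bash
python3 -c "
from h import *
p,r,s=cur();delta(W(-.150,0.001,.118),-.5)"
```

```text
turn [-0.006  -0.0021 -0.0001] shift [-0.0103  0.0344  0.079 ]
t 22.35 bed tcp mm [-114.1    0.8   39. ] F bed [-0.72  0.28 -0.42] w 0.0553 gf 0.0 q [-0.5   0.37  2.13 -0.84  0.43 -0.06]
```

Released cleanly, with zero force. Withdrawing along the tool axis.

Request:
move_arm(steps=[0, 0, 0, -0.001, 0.0034, 0.008, 0.3, 0, 0, 0, -0.002, 0.0069, 0.016, 0.3, 0, 0, 0, -0.0031, 0.0103, 0.024, 0.3, 0, 0, 0, -0.0041, 0.0138, 0.032, 0.3, 0, 0, 0, -0.0052, 0.0172, 0.04, 0.3, 0, 0, 0, -0.0062, 0.0206, 0.048, 0.3, 0, 0, 0, -0.0072, 0.0241, 0.056, 0.3, 0, 0, 0, -0.0103, 0.0344, 0.08, 0.3, 0, 0, 0, -0.02, 0.065, 0.12, 0.3, 0, 0, 0, -0.03, 0.1, 0.15, 0.3])

```text
clock: 23.35
position: [0.4249, -0.192, 0.1911]
ee_rot: [0.183, 0.579, 0.782, -0.136]
contact_force: [0.8, 0.4, 1.2]
width: 0.0553
gripper_force: 0.0
```

Request:
move_arm(steps=[0, 0, 0, -0.01, 0.04, 0, 0.3, 0, 0, 0, -0.02, 0.08, 0, 0.3, 0, 0, 0, -0.03, 0.12, 0, 0.3, 0, 0, 0, -0.04, 0.16, 0, 0.3, 0, 0, 0, -0.05, 0.2, 0, 0.3, 0, 0, 0, -0.05, 0.2, 0, 0.3, 0, 0, 0, -0.05, 0.2, 0, 0.3, 0, 0, 0, -0.05, 0.2, 0, 0.3, 0, 0, 0, -0.05, 0.2, 0, 0.3, 0, 0, 0, -0.05, 0.2, 0, 0.3])

```text
clock: 24.35
position: [0.3748, 0.0065, 0.1891]
ee_rot: [0.183, 0.58, 0.782, -0.136]
contact_force: [0.2, 0.1, -0.1]
width: 0.0553
gripper_force: 0.0
```

```bash
python3 -c "
from h import *
p,r,s=cur();delta(p,-.5)
d=manip.get_image('top');cv2.imwrite('pics/t5.png',cv2.resize(d['pixels'][165:300,180:390],None,fx=3.8,fy=3.8,interpolation=2))"
```

```text
turn [-0.006  -0.0021  0.0003] shift [0. 0. 0.]
t 24.35 bed tcp mm [-423.2   11.7  189.1] F bed [-0.05  0.18 -0.12] w 0.0553 gf 0.0 q [ 0.25  0.04  2.06 -0.53  1.08  0.21]
```

View pics/t5.png

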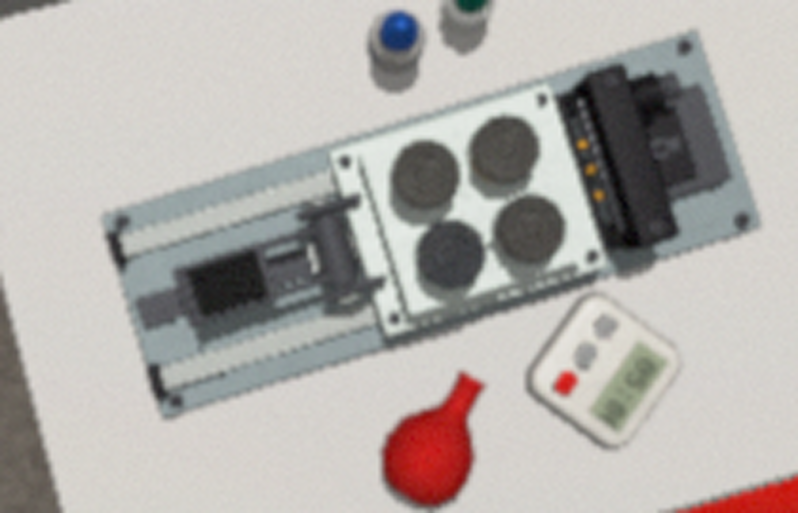

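The final top view shows the strip against the dock head at about (585,165), the lever down near (228,283) and the bystanders where they were. Handing in.

```bash
python3 -c "
from rig import manip
print(manip.sign_off())"
```

```text
the job is handed in; nothing more can be done
None
```

I handed the job in at about 24 s, with no verdict returned: the carriage is home on the dock, the brake lever is pressed down to its stop, and the robot is clear. The one tight spot was about 15 N forward at the wrist as the brake gripped, against the 15 N dock limit.

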